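# Lock a burnishing wheel with the knurled collar

### The arm

A 6-joint arm with a two-finger parallel gripper is mounted at the origin on the work surface. World frame = base frame: x ahead of the robot, y to its left, z up, the work surface at z = 0. Lengths are in mm, angles in rad, forces in N, time in s.
With the tool pointing down it reaches from about 250 to 775 mm from the base axis. Payload 4 kg.
Tool frame: the origin (TCP) lies at the very end of the fingers, on their centre line; the grasp point (between the pads) lies 19 mm behind it; z points along the fingers, y is the line along which they close (so a half turn about z gives the same grasp; the last joint's range is limited). The gripper opens to 85 mm and grips with 20 to 120 N. Pads are 22 mm wide; open, the fingers measure 114 mm over their backs; the gripper's body (76 mm by 85 mm) begins 54 mm behind the grasp point. The pads swing forward as they close: fully open they stand 13 mm farther back than shut.
Start: joints at [1.069, 0.087, 1.371, -0, 1.684, -0.103], TCP at [213.584, 506.856, 195.441] pointing down, gripper open.
Joint ranges: [-3.1, 3.1], [-0.76, 2.03], [0.27, 2.55], [-1.08, 4.22], [0.17, 2.65], [-2.57, 2.57]. Speed limits (rad/s): [2.79, 2.79, 3.14, 3.14, 3.14, 3.14].

### API

Orientations are given as a rotation vector (axis times angle).
In Python, from station import arm gives the robot as it stands.
- The arm moves only by the tool carry_out, never from a script. Its argument "series" is one flat list of numbers, 5 for each row, row after row: the opening, from 0 (shut) to 1 (fully open), then the shift along the tool's x, y, z in mm, then the turn about the tool's z in rad. In form: [hand, tx, ty, tz, roll, hand, tx, ty, tz, roll, ...]. A call has 1 to 12 rows; each row shifts and turns the commanded pose from where the row before left it, along the tool's axes as they then stand; what a row does not reach is not made up. A row lasts 1/12 s, in which the tool goes at most 41.7 mm and 7.16 degrees, less where a joint would pass 70% of its speed; a pose out of reach is approached as far as the arm can. A call with a gripper value outside its range is refused whole. The fingers move at their own pace and stop on an object; "grip_force" is the grip in N (left out, the last holds). Time passes only in rows, so rows that do not move let the fingers close. It gives the time, the measured TCP pose, the force, the opening and the grip force at its end, in the units of the state.
- arm.observe(): the state, without advancing time (a new reading comes with each control period).
- arm.capture(name): name is "scene" or "top" or "wrist"; returns a dict with "frame" (400x640x3 uint8, red, green, blue), "depth" (400x640 float32, mm along the optical axis (not along the pixel's ray), 0 where there is no reading), "camera_matrix" (3x3 intrinsics, pixels), "rvec" (rotation vector, rad) and "tvec" (3), from world to camera coordinates, as OpenCV has them. Camera axes: x right, y down, z forward; pixel columns grow to the right and rows downward; lengths in mm; the calibration is good to about 2 mm. The wrist camera is an equidistant fisheye: a pixel r from the principal point sees the ray r / f radians off the axis. A picture is of the moment at which its call begins.
- arm.finish_job(): hands the job in; it is judged then, once.
Trained networks look in the newest picture that a camera, given by its name, has taken for a name from the list of things; names that differ only in an ending like _2 or _b are one class to them, and where a whole thing is asked for, a point or a joint stands for the part that bears it (a point fixed in the world has none). Each returns a list of dicts, best first, with "p" (0 to 1); they miss things now and then, are a little off and sometimes report something else, mostly with a low value. They report only what shows in the picture. A call takes as long as a camera call. They do not tell look-alikes from the thing itself.
- arm.outline_of(name, camera): "mask" (400x640 bool, what is visible of it) and "pixel" ([column, row] in pixels, amid what is visible of it).
The state is a dict: "clock": time; "joint_positions": joint angles; "qd": joint speeds; "effort": joint torques, N m; "position": TCP position; "tool_rot": TCP orientation; "force": force on the tool from outside, world axes, zero at the start; "torque": the same for the moment, N m; "opening": opening from 0.0 (shut) to 1.0 (fully open); "grasp_force": force on a finger pad.
Only numpy, scipy, OpenCV 4.12 (cv2) and the standard library are available. Lean on these libraries where they do the work, as an engineer would, in place of code of your own. Each camera call takes 0.05 s, during which the arm holds its last target. There are 200 camera calls.

### The job

Fit the wooden burnishing wheel down onto the square drive of the burnisher, then put the knurled collar over the spindle above it and turn it, pressing lightly, until the keyway hidden inside it drops over the cross-pin. Push the collar fully home against the spring and finish while still holding it pushed home, so that I can nip up its screw; leave the other things on the bench as they are.

Things in the scene. Friction and masses are not known exactly. Their poses are not given: they have to be found in the camera images.
- burnisher: fixed bench machine that polishes leather edges: a grey motor box 110 x 110 mm, 60 mm high, with an upright shaft on top. Origin at the centre of the box's underside, on the shaft's axis, z up; x and y along the box's sides. Around the foot of the shaft a spring-loaded steel disc 40 mm across (joint cushion) has its top 76 mm above the origin.
- drive_top (a point): point on the shaft's axis, 93 mm above the burnisher's origin: top of the square drive, a steel bar 20 mm wide with its sides along the burnisher's x and y, square from the box top up to 89 mm, then a short cone to 93 mm.
- pin_height (a point): point on the shaft's axis, 106 mm above the burnisher's origin, level with the top of the cross-pin: 4 mm thick, 19 mm from end to end, through the round spindle. The pin's direction is fixed but different every time and not reported (this point's axes do not tell it); it shows from above until the collar covers it.
- spindle_tip (a point): point on the shaft's axis, 121 mm above the burnisher's origin: the end of the round spindle, 12 mm across, its last 6 mm tapered to 6 mm.
- cushion (a joint): how far the spring disc around the square drive is pressed down (m): 0 = up, 0.005 = collar fully home on the fitted wheel, stop at 0.008. The spring pushes up with 5 N at 0 and 10 N at 0.005, and lifts the wheel and collar again when they are let go.
- wheel: loose beech wheel 60 mm across, 24 mm thick, two grooves round its rim, about 70 g, lying flat. Origin at the centre of its underside, z up its axis. A square steel-lined hole 21.4 mm wide, sides along its x and y, goes right through and clears the cross-pin; any quarter turn fits. Fitted, it rests on the disc, origin 76 mm above the burnisher's (71 with the collar home).
- collar: loose bare-metal collar 40 mm high, about 120 g, standing on its 34 mm wide plain skirt. Origin at the centre of its underside, z up. From below it has a blind bore 13 mm wide, 26 mm deep, with two crossing keyways 5.5 mm wide, so one comes round every quarter turn, whichever way it is turned; nothing outside marks them.
- collar_head (a point): middle of the collar's knurled solid head, 42 mm across, 14 mm high, 33 mm above the collar's origin (the place to grip). Collar's origin above the burnisher's origin: 106 mm resting on the cross-pin, 100 mm once dropped over the pin onto the fitted wheel, 95 mm pushed fully home, where the spindle's end stops it.
- spool: bystander: thread spool 34 mm across, 40 mm high, origin at the centre of its underside
- paint_jar: bystander: small white jar 40 mm across, 45 mm high, origin at the centre of its underside
- glue: bystander: glue bottle 42 mm across, 130 mm high, origin at the centre of its underside
- awl: bystander: awl 150 mm long lying down, origin under its middle, x towards its tip
- mallet: bystander: mallet 230 mm long lying down, origin under its middle, x towards its head
Mind the look-alikes: they are no part of the job. What is shaped like the burnisher but purple or red is not meant. What is shaped like the collar but red is not meant.

How it is judged:
By the outcome, as a careful person would: the job done as asked, in the order asked, and still so for the second after the job is handed in, while the arm keeps its last pose, push and grip.
It also fails if it takes over 61 s, if anything falls off the work surface, if the arm or the gripper's body presses on something with over 40 N, if the wrist force passes 120 N, or if a joint passes its speed limit or range.

## Working session

There is one attempt and no reset: what is moved stays moved. The work goes in short steps, Python scripts to look and compute and a tool call to move; the robot and the scene stay as the last step left them, time stands still between calls to the robot, and variables do not carry over. Pictures are saved under pics/ and viewed, at most 10 in all, crops included, and the job is handed in when it is done.

Besides the shell and the picture viewer there is one more tool, called after "Request:" as a command line: name --argument value ..., lists and objects as JSON in quotes. carry_out: Moves the arm, as the interface text tells. Its arguments: {"type":"object","properties":{"series":{"type":"array","items":{"type":"number"}},"grip_force":{"type":"number"}},"required":["series"]}

```bash
mkdir -p pics; cat > h.py <<'E'
import numpy as np, cv2
from station import arm
from scipy.spatial.transform import Rotation as R
def cloud(c):
    d=c["depth"];K=np.array(c["camera_matrix"]);v,u=np.mgrid[0:400,0:640]
    x=(u-K[0,2])/K[0,0];y=(v-K[1,2])/K[1,1]
    P=np.stack([x*d,y*d,d],-1)
    Rm=cv2.Rodrigues(np.array(c["rvec"],float))[0]
    W=(P-np.array(c["tvec"]).ravel())@Rm
    W[d<=0]=np.nan
    return W
def save(c,n): cv2.imwrite("pics/"+n+".png",cv2.cvtColor(c["frame"],cv2.COLOR_RGB2BGR))
E
python3 - <<'E'
from h import *
for cam in ["top","scene"]:
    c=arm.capture(cam);save(c,cam+"0");W=cloud(c)
    np.savez("pics/%s0.npz"%cam,W=W,f=c["frame"])
    print(cam,np.round(c["camera_matrix"],1).tolist())
    for n in ["burnisher","wheel","collar","spool","paint_jar","glue"]:
        for o in arm.outline_of(n,cam):
            m=o["mask"];w=W[m];w=w[~np.isnan(w[:,0])]
            zt=np.percentile(w[:,2],97);t=w[w[:,2]>zt-6]
            print(n,round(o["p"],2),np.round(o["pixel"]),"top z",round(zt),"bbox mid top",np.round((t.min(0)+t.max(0))/2,1)[:2],np.round(np.ptp(t,axis=0),0)[:2],c["frame"][m].mean(0).round())
print(arm.observe())
E
```

```text
top [[402.9, 0.0, 319.3], [0.0, 402.9, 196.4], [0.0, 0.0, 1.0]]
burnisher 0.96 [231. 279.] top z 85 bbox mid top [237.8 321.3] [18. 21.] [198.  77.  73.]
burnisher 0.73 [416. 242.] top z 84 bbox mid top [ 363.  -263.6] [30. 24.] [138.  90. 164.]
burnisher 0.6 [338. 180.] top z 81 bbox mid top [562.9 -15.2] [35. 37.] [191. 194. 196.]
wheel 0.49 [259. 209.] top z 29 bbox mid top [476.1 223.5] [54. 55.] [183. 154. 120.]
collar 0.73 [439. 188.] top z 46 bbox mid top [ 539.  -342.6] [35. 38.] [169.  85.  82.]
collar 0.6 [406. 190.] top z 46 bbox mid top [ 516.8 -238.8] [35. 36.] [179. 180. 183.]
spool 0.45 [289. 235.] top z 45 bbox mid top [389.1 127.7] [31. 32.] [ 86. 113. 148.]
glue 0.78 [205. 150.] top z 131 bbox mid top [644.6 400. ] [18. 21.] [164. 125.  87.]
glue 0.74 [367. 228.] top z 49 bbox mid top [ 398.7 -116.2] [31. 32.] [57. 56. 58.]
scene [[504.9, 0.0, 324.4], [0.0, 504.9, 193.9], [0.0, 0.0, 1.0]]
burnisher 0.96 [412. 128.] top z 81 bbox mid top [243.5 314.8] [31. 30.] [204.  77.  66.]
burnisher 0.94 [203. 185.] top z 81 bbox mid top [ 369.4 -263. ] [30. 31.] [133.  85. 157.
[... 709 characters left out ...]
]
{'clock': 0.7, 'joint_positions': array([ 1.06888307e+00,  8.71498232e-02,  1.37067229e+00, -1.12664159e-05,
        1.68360527e+00, -1.03096967e-01]), 'qd': array([-5.16937148e-05,  1.23903700e-03, -4.78961087e-04, -8.69371159e-05,
       -3.62275070e-04, -5.75639232e-04]), 'effort': array([-1.22907732e-04, -3.51578164e+01, -3.13388121e+01, -8.08899904e-05,
       -1.80777461e-04, -3.58515521e-06]), 'position': array([213.59936728, 506.85698524, 195.48240783]), 'tool_rot': array([6.22305781e-01, 3.07927968e+00, 2.42573873e-04]), 'force': array([-0.78464043, -0.30882925, -0.65677016]), 'torque': array([0.00798756, 0.04218178, 0.01995822]), 'grasp_force': 0.0, 'opening': 0.9981937947423787}
```

```bash
python3 - <<'E'
import cv2
a=cv2.imread("pics/top0.png")[120:320,160:480];b=cv2.imread("pics/scene0.png")
cv2.imwrite("pics/m1.png",cv2.resize(a,(800,500),interpolation=2)); cv2.imwrite("pics/m2.png",cv2.resize(b[70:310,120:540],(800,457)))
E
```

```text
(no output)
```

View pics/m1.png

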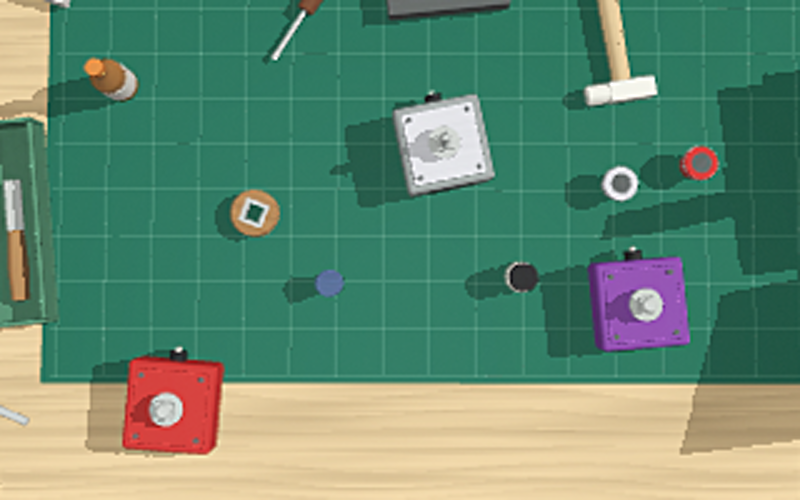

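View pics/m2.png

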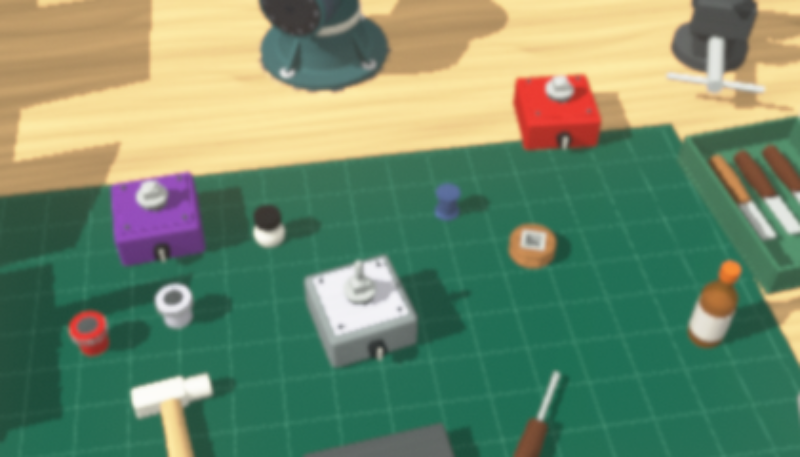

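Candidates (top px): burnisher – red (231,279), purple (416,242), grey (338,180) → the grey one is meant. Collar – red (439,188), bare metal (406,190) → bare. Wheel – only (259,209).

```bash
python3 - <<'E'
from h import *
for cam in ["top","scene"]:
    z=np.load("pics/%s0.npz"%cam);W=z["W"];f=z["f"].astype(int)
    d=np.hypot(W[...,0]-565,W[...,1]+17)
    w=W[(d<90)&(W[...,2]>54)&(W[...,2]<70)]
    print(cam,"box",np.nanmedian(w[:,2]),cv2.minAreaRect(w[:,:2].astype(np.float32)))
    for n,l in ((478,223,60),26),((517,-241,60),43):
        d=np.hypot(W[...,0]-n[0],W[...,1]-n[1]);m=(d<n[2])&(W[...,2]>l-6)&(W[...,2]<l+8)
        w=W[m];print(l,cv2.minEnclosingCircle(w[:,:2].astype(np.float32)),np.median(w[:,2]))
    d=np.hypot(W[...,0]-478,W[...,1]-223)
    sat=f.max(-1)-f.min(-1)
    m=(d<22)&((sat<45)|(f[...,1]>f[...,0]+5));w=W[m][:,:2]
    m=m.astype(np.uint8)
    print("hole px",m.sum(),cv2.minAreaRect(w.astype(np.float32)))
    d=np.hypot(W[...,0]-565,W[...,1]+17);s=W[(d<40)&(W[...,2]>97)]
    print("spindle",len(s),s.mean(0) if len(s) else '')
E
```

```text
top box 59.55157652785113 ((563.1381225585938, -16.39110565185547), (109.11717224121094, 109.28132629394531), 12.004887580871582)
26 ((477.9855651855469, 223.91175842285156), 29.694271087646484) 23.844950557469108
43 ((515.4173583984375, -240.9042510986328), 21.338159561157227) 40.76780531312398
hole px 94 ((478.5264892578125, 224.650634765625), (31.21207046508789, 30.389558792114258), 67.55227661132812)
spindle 15 [561.6994127  -15.40077752 116.26033388]
scene box 59.03587220038173 ((565.5160522460938, -17.66291046142578), (112.48719787597656, 108.30525970458984), 11.386329650878906)
26 ((479.5974426269531, 220.5107879638672), 31.35934829711914) 23.115070113001906
43 ((518.2478637695312, -241.2430877685547), 23.073537826538086) 40.22210154415978
hole px 109 ((479.54962158203125, 222.6127471923828), (27.984933853149414, 36.296783447265625), 75.25180053710938)
spindle 44 [567.97814662 -18.2419816  111.24908018]
```

Request:
carry_out --series '[1,-35.5,-16,4,0,1,-35.5,-16,4,0,1,-35.5,-16,4,0,1,-35.5,-16,4,0,1,-35.5,-16,4,0,1,-35.5,-16,4,0,1,-35.5,-16,4,0,1,-35.5,-16,4,0,1,-35.5,-16,4,0,1,-35.5,-16,4,0,1,0,0,0,0]'

```text
clock: 1.62
position: [482.2, 216.0, 154.2]
tool_rot: [0.634, 3.075, -0.006]
force: [0.5, 0.3, -0.2]
opening: 0.998
grasp_force: 0.0
```

```bash
cat >> h.py <<'E'
def fish(c):
    d=c["depth"];K=np.array(c["camera_matrix"]);v,u=np.mgrid[0:400,0:640]
    x=(u-K[0,2])/K[0,0];y=(v-K[1,2])/K[1,1];th=np.hypot(x,y)+1e-9
    s=np.tan(np.minimum(th,1.5))/th
    P=np.stack([x*s*d,y*s*d,d],-1)
    Rm=cv2.Rodrigues(np.array(c["rvec"],float))[0]
    W=(P-np.array(c["tvec"]).ravel())@Rm
    W[d<=0]=np.nan
    return W
def proj(c,p):
    K=np.array(c["camera_matrix"]);Rm=cv2.Rodrigues(np.array(c["rvec"],float))[0]
    q=Rm@np.array(p,float)+np.array(c["tvec"]).ravel();r=np.hypot(q[0],q[1]);t=np.arctan2(r,q[2])
    return K[0,2]+K[0,0]*t*q[0]/r,K[1,2]+K[1,1]*t*q[1]/r
def td(dx,dy,dz=0):
    Rt=R.from_rotvec(arm.observe()["tool_rot"]).as_matrix();return (Rt.T@[dx,dy,dz]).round(2)
def yaw(): 
    Rt=R.from_rotvec(arm.observe()["tool_rot"]).as_matrix();return np.degrees(np.arctan2(Rt[1,1],Rt[0,1])),Rt.round(4).tolist()
E
python3 - <<'E'
from h import *
s=arm.observe();print(s["clock"],s["position"],yaw(),s["force"])
c=arm.capture("wrist");save(c,"w1");W=fish(c);np.savez("pics/w1.npz",W=W,f=c["frame"])
print(np.round(c["camera_matrix"],1).tolist(),"cam pos",(-cv2.Rodrigues(np.array(c["rvec"]))[0].T@np.ravel(c["tvec"])).round(1))
for o in arm.outline_of("wheel","wrist"):
    m=o["mask"];w=W[m];w=w[np.abs(w[:,2]-24)<5];print(o["p"],o["pixel"],cv2.minEnclosingCircle(w[:,:2].astype(np.float32)),np.nanmedian(w[:,2]))
E
```

```text
1.6167 [482.23883598 215.97109147 154.17767327] (np.float64(66.70517076743343), [[-0.9185, 0.3955, 0.0008], [0.3955, 0.9185, -0.0038], [-0.0022, -0.0031, -1.0]]) [ 0.47599509  0.29280646 -0.23528876]
[[309.7, 0.0, 321.4], [0.0, 309.7, 201.8], [0.0, 0.0, 1.0]] cam pos [421.2 242.1 331.7]
0.85 [327.7, 182.4] ((477.54193115234375, 224.04534912109375), 30.155385971069336) 22.680607634156598
0.69 [75.6, 227.4] ((396.5115051269531, -116.043212890625), 16.579862594604492) 22.123714075658956
```

View pics/w1.png

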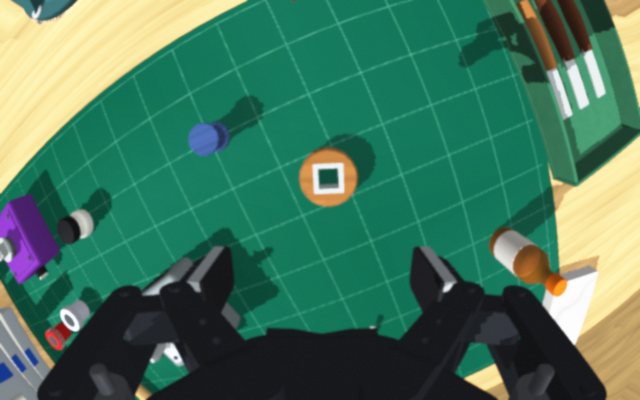

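The wrist view shows the wheel at (328,178), square lining nearly along the image axes; fingers at (215,265) and (425,265).

```bash
python3 - <<'E'
from h import *
z=np.load("pics/w1.npz");W=z["W"];f=z["f"].astype(int)
d=np.hypot(W[...,0]-478,W[...,1]-223.7);sat=f.max(-1)-f.min(-1)
m=(d<24)&(sat<40)&(f.min(-1)>150)
print(m.sum())
# intersect with z=23 plane: use depth points (z~23)
w=W[m&(abs(W[...,2]-23)<4)][:,:2];print(cv2.minAreaRect(w.astype(np.float32)))
a=d<19; w2=W[(abs(W[...,2]-23)<4)&(d<29)&~m][:,:2]
# best-fit square rotation: minimise bbox area robustly
for A in range(0,90,3):
    t=np.radians(A);q=w@[[np.cos(t),-np.sin(t)],[np.sin(t),np.cos(t)]]
    print(A,np.round(np.percentile(q,98,axis=0)-np.percentile(q,2,axis=0),1),end=";")
print(yaw()[0])
print(td(478-482.24,223.7-215.97,0))
E
```

```text
521
((477.6365051269531, 224.20932006835938), (30.75299072265625, 30.842082977294922), 70.38984680175781)
0 [34.2 33.9];3 [34.7 34.6];6 [35.4 35.1];9 [35.9 35.6];12 [36.3 36.1];15 [36.5 36.3];18 [36.5 36.3];21 [36.5 36.4];24 [36.6 36.6];27 [36.6 36.7];30 [36.6 36.8];33 [36.4 36.6];36 [36.1 36.3];39 [35.8 36. ];42 [35.4 35.6];45 [34.9 35. ];48 [34.2 34.4];51 [33.5 34. ];54 [32.9 33.5];57 [32.2 32.9];60 [31.5 32. ];63 [30.9 31.2];66 [30.5 30.8];69 [30. 30.];72 [30.  30.1];75 [30.4 30.7];78 [31.1 31.5];81 [31.8 32.3];84 [32.4 33. ];87 [33.2 33.7];66.95846655925992
[6.93 5.45 0.01]
```

Request:
carry_out --series '[1,7.3,5.6,5,-0.061,1,0,0,40,0,1,0,0,40,0,1,0,0,38,0,1,0,0,25,0,1,0,0,5,0,1,0,0,0,0,1,0,0,0,0]'

```text
clock: 2.38
position: [474.8, 230.8, 4.2]
tool_rot: [0.526, 3.095, 0.002]
force: [-0.1, -0.6, 0.6]
opening: 0.998
grasp_force: 0.0
```

Request:
carry_out --series '[0,0,0,0,0,0,0,0,0,0,0,0,0,0,0,0,0,0,0,0,0,0,0,0,0,0,0,0,0,0]' --grip_force 40

```text
clock: 2.88
position: [474.3, 229.6, 2.8]
tool_rot: [0.528, 3.096, 0.001]
force: [0.2, 0.3, -0.2]
opening: 0.142
grasp_force: 0.0
```

```bash
python3 - <<'E'
from h import *
s=arm.observe();print(s["clock"],s["position"],s["opening"],s["grasp_force"],s["force"])
c=arm.capture("wrist");save(c,"w2");b=arm.capture("scene");W=cloud(b)
for o in arm.outline_of("wheel","scene"):
    w=W[o["mask"]];print(o["p"],o["pixel"],np.nanmedian(w,axis=0),np.nanmax(w,axis=0))
a=cv2.resize(c["frame"],(480,300));e=cv2.resize(b["frame"][120:280,300:500],(375,300))
cv2.imwrite("pics/m3.png",cv2.cvtColor(np.hstack([a[:, :425],e]),cv2.COLOR_RGB2BGR))
E
```

```text
2.8833 [474.25194373 229.58468859   2.79291219] 0.14231355085912376 0.0 [ 0.15300704  0.32653924 -0.16533936]
0.91 [397.5, 199.1] [488.93502502 218.17410693  20.96880723] [510.77908271 252.24191192  45.0921034 ]
0.26 [354.9, 176.1] [398.07352806 125.01121165  30.23704323] [408.05503341 141.07021951  43.6167521 ]
```

View pics/m3.png

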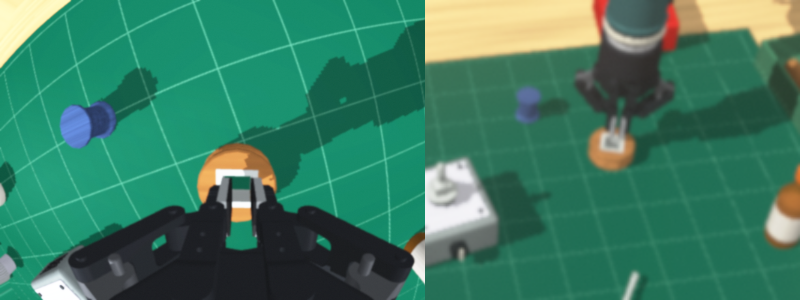

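```bash
python3 - <<'E'
from h import *
c=arm.capture("wrist");W=fish(c);f=c["frame"].astype(int)
for o in arm.outline_of("wheel","wrist"):
    w=W[o["mask"]];w=w[abs(w[:,2]-23)<4];print(o["p"],o["pixel"],cv2.minEnclosingCircle(w[:,:2].astype(np.float32)) if len(w) else 0)
print("tcp px",proj(c,arm.observe()["position"]),"wheel rim",[np.round(proj(c,(478+30*np.cos(a),224+30*np.sin(a),24))) for a in (0,1.57,3.14,4.71)])
cv2.imwrite("pics/m4.png",cv2.cvtColor(cv2.resize(c["frame"][150:320,220:420],(800,600*17//15)[:2] if 0 else (700,595),interpolation=2),cv2.COLOR_RGB2BGR))
E
```

```text
0.9 [310.0, 227.0] ((477.16571044921875, 224.14059448242188), 29.910680770874023)
tcp px (np.float64(322.46428994516833), np.float64(230.604542150959)) wheel rim [array([333., 297.]), array([367., 237.]), array([296., 204.]), array([266., 269.])]
```

View pics/m4.png

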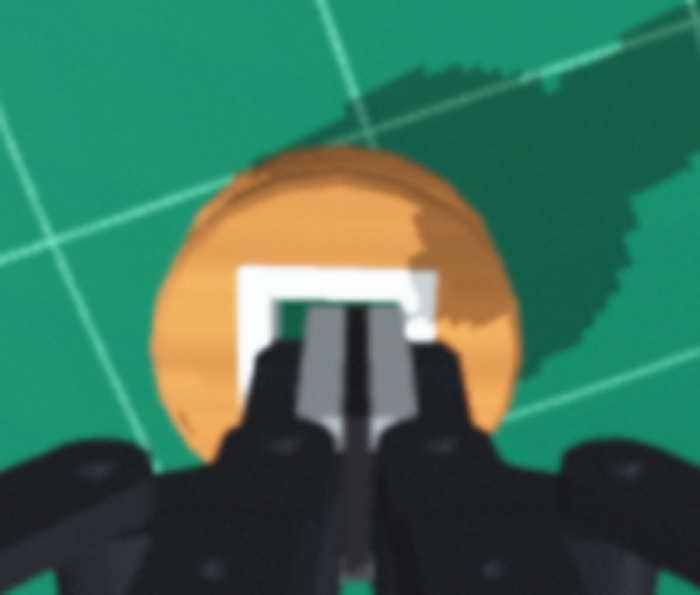

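```bash
python3 - <<'E'
from h import *
c=arm.capture("wrist");W=fish(c)
for p in [(314,239),(314,245),(311,255),(331,240),(335,255),(322,243),(300,255),(348,255),(302,239),(290,215)]:
    print(p,W[p[1],p[0]].round(1),c["frame"][p[1],p[0]])
z=np.load("pics/w1.npz")["W"]
print("open");
for p in [(222,252),(215,265),(418,252),(425,265),(445,285),(195,285)]: print(p,z[p[1],p[0]].round(1))
s=arm.observe();print(s["position"],s["opening"],s["clock"])
E
```

```text
(314, 239) [461.8 229.4  44.5] [126 132 136]
(314, 245) [462.  229.5  51.4] [127 133 137]
(311, 255) [461.8 228.5  61.7] [127 132 136]
(331, 240) [464.5 236.9  45.7] [127 133 137]
(335, 255) [465.3 237.9  61.4] [126 132 135]
(322, 243) [463.3 232.8  48.6] [25 26 28]
(300, 255) [463.2 222.5  54.7] [32 35 39]
(348, 255) [470.9 242.6  53.4] [33 34 40]
(302, 239) [ 4.759e+02  2.153e+02 -1.000e-01] [21 95 72]
(290, 215) [452.5 218.7  23.4] [233 166  89]
open
(222, 252) [454.5 180.1 212.6]
(215, 265) [455.1 180.4 224.5]
(418, 252) [488.7 258.8 211.5]
(425, 265) [490.1 258.5 221.7]
(445, 285) [490.8 260.9 239.1]
(195, 285) [454.2 178.2 241.1]
[473.98178351 229.50758262   2.29297627] 0.002562707588729794 3.1833
```

```bash
python3 - <<'E'
from h import *
c=arm.capture("wrist");W=fish(c);p=arm.observe()["position"]
v,u=np.mgrid[0:400,0:640]
m=(abs(u-322)<16)&(v>225)&(v<300)&(W[...,2]>26)
w=W[m];print("wrist tip z",np.sort(w[:,2])[:8].round(1))
print(proj(c,(463,233,2.3)),proj(c,(463,233,40)),p)
b=arm.capture("scene");S=cloud(b)
d=np.hypot(S[...,0]-p[0],S[...,1]-p[1]);w=S[(d<20)&(S[...,2]>28)];print("scene",np.sort(w[:,2])[:15].round(1),np.median(w[np.argsort(w[:,2])[:15]],axis=0))
b=arm.capture("scene")
E
```

```text
wrist tip z [41.3 41.7 41.8 41.9 41.9 42.1 42.1 42.1]
(np.float64(321.8966457711818), np.float64(212.66757285219154)) (np.float64(322.024577629543), np.float64(235.4750610724089)) [474.01714597 229.53286079   2.33521748]
scene [38.1 39.1 42.2 44.  44.7 45.2 46.  46.3 46.4 46.5 46.6 47.  47.3 47.5
 47.8] [484.20005547 224.00012109  46.28291074]
```

Both cameras put the real fingertips about 38 mm above the reported TCP, so the fingers closed above the wheel, which has not moved. From here I'll allow for that offset: open, centre, go lower.

Request:
carry_out --series '[1,-5,-4,0,0,1,0,0,0,0,1,0,0,0,0,1,0,0,0,0,1,0,0,0,0,1,0,0,0,0,1,0,0,0,0,1,0,0,0,0,1,0,0,15,0,1,0,0,15,0,1,0,0,6,0,1,0,0,0,0]'

```text
clock: 4.33
position: [475.7, 223.6, -35.5]
tool_rot: [-0.527, -3.093, 0.003]
force: [-0.0, -0.4, -0.2]
opening: 0.997
grasp_force: 0.0
```

```bash
python3 - <<'E'
from h import *
c=arm.capture("wrist");W=fish(c);s=arm.observe();print(s["position"],s["force"],s["opening"],yaw()[0])
# finger pixels: dark/grey columns left/right, lowest z near pads
v,u=np.mgrid[0:400,0:640]
for lo,hi in ((170,245),(395,470)):
    m=(u>lo)&(u<hi)&(v>225)&(v<300);w=W[m];T=R.from_rotvec(s["tool_rot"]).as_matrix()
    q=(w-s["position"])@T; k=(abs(q[:,0])<20)&(abs(q[:,1])<62)&(abs(q[:,1])>35)&(w[:,2]>3)
    print(np.sort(w[k][:,2])[:12].round(1))
E
```

```text
[476.62913725 223.89355246 -34.36083517] [ 0.59044052 -0.6388711   0.10427529] 1.0019122720013118 70.65057722889136
[11.9 12.3 12.3 12.4 12.5 12.5 13.  13.  13.  13.1 13.2 13.2]
[12.2 12.3 12.5 12.5 12.5 12.6 12.7 12.8 13.  13.  13.  13.1]
```

Request:
carry_out --series '[0,0,0,0,0,0,0,0,0,0,0,0,0,0,0,0,0,0,0,0,0,0,0,0,0,0,0,0,0,0]' --grip_force 40

```text
clock: 4.88
position: [478.8, 224.6, -31.9]
tool_rot: [0.528, 3.094, 0.003]
force: [-0.3, 0.8, 6.4]
opening: 0.688
grasp_force: 43.4
```

Request:
carry_out --series '[0,0,0,-30,0,0,0,0,-38,0,0,0,0,-38,0,0,0,0,-38,0,0,-23,-24,0,0,0,-23,-24,0,0,0,-23,-24,0,0,0,-23,-24,0,0,0,-23,-24,0,0,0,0,0,0,-0.11,0,0,0,0,-0.11,0,0,0,0,-0.11]'

```text
clock: 5.88
position: [546.0, 71.8, 109.8]
tool_rot: [-0.007, -3.14, -0.0]
force: [0.5, 0.7, -1.1]
opening: 0.688
grasp_force: 43.4
```

Request:
carry_out --series '[0,0,0,0,-0.11,0,0,0,0,-0.106,0,0,0,0,0,0,0,0,0,0,0,0,0,0,0]'

```text
clock: 6.3
position: [546.0, 72.8, 110.2]
tool_rot: [0.323, -3.125, -0.0]
force: [-0.0, 0.3, -0.5]
opening: 0.69
grasp_force: 43.4
```

```bash
python3 - <<'E'
from h import *
s=arm.observe();print(s["position"],s["opening"],yaw()[0],s["force"])
c=arm.capture("wrist");save(c,"w5");W=fish(c);np.savez("pics/w5.npz",W=W,f=c["frame"],K=c["camera_matrix"],r=c["rvec"],t=c["tvec"])
d=np.hypot(W[...,0]-564,W[...,1]+17)
w=W[(d<85)&(W[...,2]>55)&(W[...,2]<66)&(W[...,1]<45)][:,:2];print("box",cv2.minAreaRect(w.astype(np.float32)))
for z in (72,78),(86,91),(94,100),(107,116),(117,124):
    w=W[(d<30)&(W[...,2]>z[0])&(W[...,2]<z[1])];print(z,len(w),w.mean(0).round(1),w.min(0).round(1),w.max(0).round(1))
# wheel in hand
p=s["position"];d=np.hypot(W[...,0]-p[0],W[...,1]-p[1]);w=W[(d<33)&(W[...,2]>p[2]+38)&(W[...,2]<p[2]+70)]
print("wheel z hist",np.histogram(w[:,2]-p[2],bins=16,range=(38,70)))
print("px spindle",proj(c,(564,-17,121)),"wheel",proj(c,(p[0],p[1],p[2]+57)))
cv2.imwrite("pics/m5.png",cv2.cvtColor(c["frame"][:400,:560],cv2.COLOR_RGB2BGR))
E
```

```text
[545.98713698  72.81755397 110.18626094] 0.6904226684503348 101.80365467442623 [-0.04615279  0.29981026 -0.47045329]
box ((562.5150756835938, -16.510555267333984), (107.38546752929688, 107.80570220947266), 11.60863971710205)
(72, 78) 1016 [558.3 -12.3  75.1] [543. -36.  72.] [582.6   3.   78. ]
(86, 91) 379 [559.3 -13.9  88.6] [550.9 -28.7  86. ] [573.   -4.8  91. ]
(94, 100) 52 [559.5 -13.1  96.8] [556.6 -17.4  94.4] [566.  -10.8  99.8]
(107, 116) 164 [559.8 -14.2 112.4] [556.5 -22.3 107. ] [567.  -10.6 116. ]
(117, 124) 124 [561.8 -15.9 119.2] [557.9 -20.5 117. ] [566.5 -11.8 121.8]
wheel z hist (array([ 115,   95,  387,  279,  144,  184,  299, 2514, 7572,  186,  116,
        102,  113,  129,  117,  128]), array([38., 40., 42., 44., 46., 48., 50., 52., 54., 56., 58., 60., 62.,
       64., 66., 68., 70.]))
px spindle (np.float64(175.20793390047476), np.float64(233.8596015136448)) wheel (np.float64(322.2119874145707), np.float64(276.1457678782516))
```

View pics/m5.png

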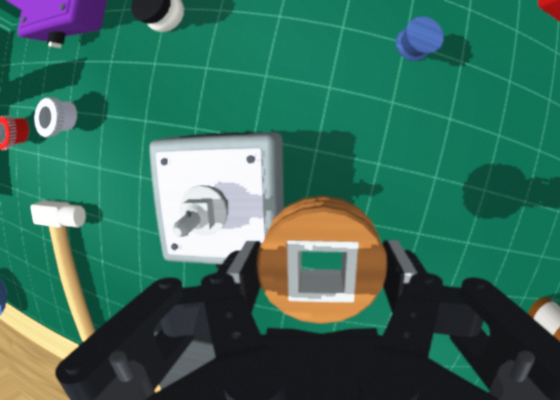

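The wheel is held with its hole at about (322,271) and its underside clear above the spindle, whose tip is at (182,228). Now I measure hole and axis in the same frame.

```bash
cat >> h.py <<'E'
def hole(c,W,p,zt):
    f=c["frame"].astype(int);d=np.hypot(W[...,0]-p[0],W[...,1]-p[1]);sat=f.max(-1)-f.min(-1)
    m=(d<24)&(sat<45)&(f.min(-1)>120)&(abs(W[...,2]-zt)<3)
    return cv2.minAreaRect(W[m][:,:2].astype(np.float32)),m.sum()
E
python3 - <<'E'
from h import *
s=arm.observe();p=s["position"];c=arm.capture("wrist");W=fish(c)
print(hole(c,W,p,p[2]+54.5),p)
d=np.hypot(W[...,0]-p[0],W[...,1]-p[1]);f=c["frame"].astype(int)
m=(d<34)&(abs(W[...,2]-p[2]-54.5)<2.5)
print("disc",cv2.minEnclosingCircle(W[m&(f[...,0]>f[...,2]+60)][:,:2].astype(np.float32)))
# box yaw by edges of the top, fit with bigger sample in wrist and square from 86-91
d=np.hypot(W[...,0]-563,W[...,1]+16)
print("drive",cv2.minAreaRect(W[(d<20)&(W[...,2]>84)&(W[...,2]<90)][:,:2].astype(np.float32)))
b=W[(d<85)&(W[...,2]>55)&(W[...,2]<66)&(W[...,1]<45)][:,:2]
for A in np.arange(9,15,.5):
    t=np.radians(A);q=b@[[np.cos(t),-np.sin(t)],[np.sin(t),np.cos(t)]];print(A,np.round([np.percentile(q,1,axis=0),np.percentile(q,99,axis=0)],1).tolist())
E
```

```text
(((545.8321533203125, 72.4901351928711), (32.07716369628906, 31.003494262695312), 10.44912338256836), np.int64(2202)) [546.04711092  72.8392144  110.24955766]
disc ((545.2670288085938, 71.9403305053711), 30.162309646606445)
drive ((562.5618286132812, -16.233646392822266), (20.58620262145996, 20.56993293762207), 10.99514102935791)
9.0 [[500.5, -156.3], [604.9, -53.3]]
9.5 [[499.6, -161.0], [603.8, -57.9]]
10.0 [[498.8, -165.8], [602.7, -62.7]]
10.5 [[497.8, -170.7], [601.5, -67.2]]
11.0 [[496.8, -175.4], [600.1, -71.8]]
11.5 [[495.7, -180.1], [598.8, -76.4]]
12.0 [[494.6, -184.9], [597.5, -81.0]]
12.5 [[493.5, -189.6], [596.1, -85.5]]
13.0 [[492.2, -194.3], [594.7, -90.1]]
13.5 [[490.9, -199.2], [593.2, -94.7]]
14.0 [[489.5, -203.9], [591.8, -99.2]]
14.5 [[488.0, -208.7], [590.3, -103.8]]
```

Request:
carry_out --series '[0,0.5,-30,0,-0.014,0,0.5,-30,0,0,0,0.6,-30.2,0,0,0,0,0,0,0,0,0,0,0,0,0,0,0,0,0]'

```text
clock: 6.9
position: [563.9, -15.2, 110.3]
tool_rot: [0.347, -3.122, -0.001]
force: [-0.4, 0.2, -0.5]
opening: 0.688
grasp_force: 43.5
```

```bash
python3 - <<'E'
from h import *
s=arm.observe();p=s["position"];c=arm.capture("wrist");W=fish(c);print(p,hole(c,W,p,p[2]+54.5),yaw()[0])
# through the hole
d=np.hypot(W[...,0]-562.5,W[...,1]+16.3)
for z in (70,80),(84,91),(92,104),(107,118),(118,124):
    w=W[(d<30)&(W[...,2]>z[0])&(W[...,2]<z[1])];print(z,len(w),w.mean(0).round(1) if len(w) else '',w.min(0).round(1) if len(w) else '',w.max(0).round(1) if len(w) else '')
E
```

```text
[563.9175751  -15.24907682 110.283161  ] (((563.6224975585938, -15.71043586730957), (32.029056549072266, 30.917722702026367), 10.92832088470459), np.int64(2208)) 102.74229475152065
(70, 80) 433 [548.3 -20.5  74.9] [542.7 -36.1  70.4] [558.8  -2.   77.2]
(84, 91) 0   
(92, 104) 0   
(107, 118) 0   
(118, 124) 0
```

Request:
carry_out --series '[0,1,-0.1,0,0,0,0,0,15,0,0,0,0,15,0,0,0,0,10,0,0,0,0,0,0,0,0,0,0,0]'

```text
clock: 7.45
position: [562.5, -15.2, 69.8]
tool_rot: [0.35, -3.12, -0.001]
force: [0.1, 0.7, -1.0]
opening: 0.687
grasp_force: 43.5
```

Request:
carry_out --series '[0,0,0,3,0,0,0,0,3,0,0,0,0,2,0,0,0,0,2,0,0,0,0,0,0]'

```text
clock: 7.87
position: [562.9, -15.9, 60.1]
tool_rot: [0.348, -3.122, -0.0]
force: [1.1, 1.1, -1.1]
opening: 0.689
grasp_force: 43.5
```

Request:
carry_out --series '[0,0,0,2,0,0,0,0,2,0,0,0,0,2,0,0,0,0,0,0]'

```text
clock: 8.2
position: [562.7, -15.9, 53.8]
tool_rot: [0.348, -3.121, -0.0]
force: [-0.2, -0.7, -1.3]
opening: 0.688
grasp_force: 43.5
```

Request:
carry_out --series '[0,0,0,2,0,0,0,0,2,0,0,0,0,2,0,0,0,0,2,0,0,0,0,0,0,0,0,0,0,0]'

```text
clock: 8.7
position: [563.0, -15.9, 46.2]
tool_rot: [0.348, -3.122, -0.0]
force: [0.9, -0.4, -0.2]
opening: 0.689
grasp_force: 43.5
```

Request:
carry_out --series '[1,0,0,0,0,1,0,0,0,0,1,0,0,0,0,1,0,0,0,0,1,0,0,-20,0,1,0,0,-38,0,1,0,0,-40,0,1,0,0,0,0,1,0,0,0,0]'

```text
clock: 9.45
position: [565.5, -16.3, 148.7]
tool_rot: [-0.347, 3.114, -0.003]
force: [-1.5, 0.5, -0.9]
opening: 1.0
grasp_force: 0.0
```

```bash
python3 - <<'E'
from h import *
s=arm.observe();print(s["position"],s["joint_positions"].round(3),s["opening"],yaw()[0])
c=arm.capture("wrist");W=fish(c);p=s["position"]
print(hole(c,W,(562.5,-16.3),99))
d=np.hypot(W[...,0]-562.5,W[...,1]+16.3);w=W[(d<32)&(W[...,2]>90)];print(np.histogram(w[:,2],bins=range(90,126,3)))
b=W[(d<32)&(abs(W[...,2]-99)<4)];print("wheel disc",cv2.minEnclosingCircle(b[:,:2].astype(np.float32)),np.median(b[:,2]))
a=c["frame"][int(proj(c,(562,-16,100))[1])-75:][:150,int(proj(c,(562,-16,100))[0])-100:][:,:200]
cv2.imwrite("pics/m6.png",cv2.cvtColor(cv2.resize(a,(600,450),interpolation=2),cv2.COLOR_RGB2BGR))
t=arm.capture("top");T=cloud(t)
for A in ((562.5,-16.3,104,96),(516,-241,50,36)):
    d=np.hypot(T[...,0]-A[0],T[...,1]-A[1]);q=T[(d<40)&(T[...,2]<A[2])&(T[...,2]>A[3])];print(cv2.minEnclosingCircle(q[:,:2].astype(np.float32)) if len(q) else 0)
E
```

```text
[565.54029386 -16.25012455 148.72891918] [-0.129  0.129  1.417  0.     1.587 -1.922] 0.9998183535079822 102.72988922302066
(((562.67236328125, -16.200777053833008), (31.27079963684082, 30.675762176513672), 11.237347602844238), np.int64(857))
(array([ 153,   63, 2532, 1270,   29,   24,   13,   21,   71,   82,   39]), array([ 90,  93,  96,  99, 102, 105, 108, 111, 114, 117, 120, 123]))
wheel disc ((562.3544921875, -16.525489807128906), 30.241098403930664) 98.68167103647653
((552.656494140625, -15.640345573425293), 25.819366455078125)
((514.7913818359375, -240.8421173095703), 20.36040496826172)
```

View pics/m6.png

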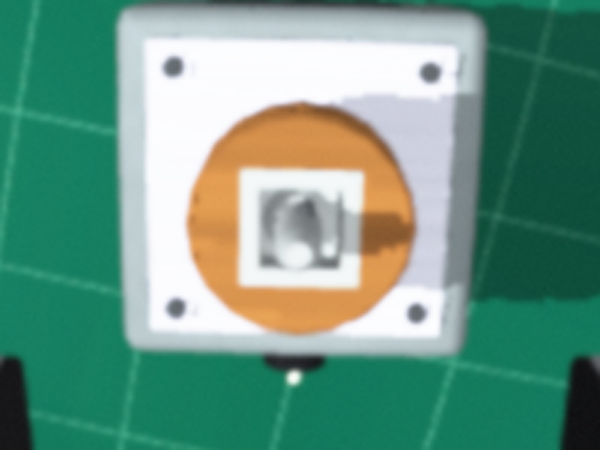

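Request:
carry_out --series '[1,15.9,-34.9,0,0,1,15.9,-34.9,0,0,1,15.9,-34.9,0,0,1,15.9,-34.9,0,0,1,15.9,-34.9,0,0,1,15.9,-34.9,0,0,1,0,0,5,0.12,1,0,0,5,0.12,1,0,0,5,0.12,1,0,0,5,0.12,1,0,0,0,0,1,0,0,0,0]'

```text
clock: 10.55
position: [515.0, -240.5, 122.0]
tool_rot: [-0.399, -3.112, -0.003]
force: [1.3, 0.1, 0.6]
opening: 1.001
grasp_force: 0.0
```

```bash
python3 - <<'E'
from h import *
s=arm.observe();p=s["position"];print(s["clock"],p,s["joint_positions"].round(3),yaw()[0])
c=arm.capture("wrist");W=fish(c)
d=np.hypot(W[...,0]-516.5,W[...,1]+241);q=W[(d<35)&(W[...,2]>36)&(W[...,2]<46)];f=c["frame"]
C=cv2.minEnclosingCircle(q[:,:2].astype(np.float32));print(C,np.median(q[:,2]),f[(d<20)&(W[...,2]>36)].mean(0))
for o in arm.outline_of("collar","wrist")[:3]:
    w=W[o["mask"]];w=w[w[:,2]>37];print(o["p"],o["pixel"],cv2.minEnclosingCircle(w[:,:2].astype(np.float32)) if len(w) else 0,f[o["mask"]].mean(0).round())
print(td(C[0][0]-p[0],C[0][1]-p[1]))
x,y=map(int,proj(c,(516,-241,40)));a=f[max(y-75,0):y+75,x-100:x+100]
cv2.imwrite("pics/m7.png",cv2.cvtColor(cv2.resize(a,(600,450),interpolation=2),cv2.COLOR_RGB2BGR))
E
```

```text
10.55 [ 514.99816449 -240.53930786  122.00696901] [-0.537  0.157  1.439  0.     1.55  -1.853] 75.39751338089349
((514.5694580078125, -241.58169555664062), 22.220918655395508) 39.24026191719159 [51.98193282 54.56432642 57.82393598]
0.66 [521.7, 180.9] ((562.5510864257812, -19.355989456176758), 74.07373046875) [171. 179. 183.]
0.47 [319.3, 193.6] ((514.5007934570312, -242.08058166503906), 21.902572631835938) [183. 189. 193.]
[ 0.15 -1.12 -0.  ]
```

View pics/m7.png

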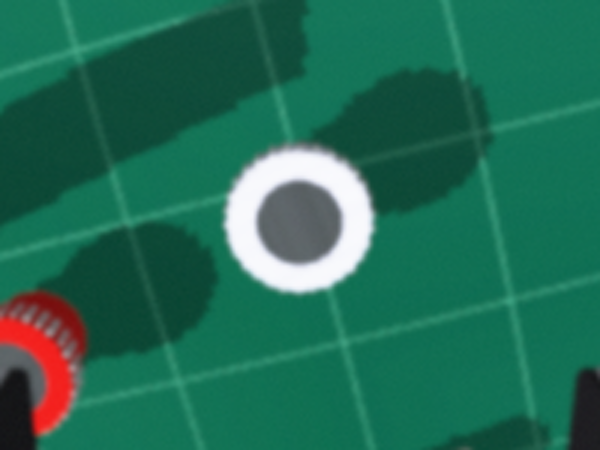

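Request:
carry_out --series '[1,0,-1.2,0,0,1,0,0,35,0,1,0,0,35,0,1,0,0,35,0,1,0,0,28,0,1,0,0,10,0,1,0,0,0,0,1,0,0,0,0]'

```text
clock: 11.32
position: [516.5, -242.7, -17.8]
tool_rot: [0.403, 3.115, -0.0]
force: [0.1, -1.0, 0.3]
opening: 0.999
grasp_force: 0.0
```

Request:
carry_out --series '[0,0,0,0,0,0,0,0,0,0,0,0,0,0,0,0,0,0,0,0,0,0,0,0,0,0,0,0,0,0,0,0,0,0,0]' --grip_force 60

```text
clock: 11.9
position: [517.4, -243.2, -16.3]
tool_rot: [0.403, 3.112, -0.002]
force: [-0.9, 0.6, 6.1]
opening: 0.469
grasp_force: 60.3
```

Request:
carry_out --series '[0,0,0,-25,0,0,0,0,-40,0,0,0,0,-40,0,0,0,0,-40,0,0,2.2,38.4,0,0,0,2.2,38.4,0,0,0,2.2,38.4,0,0,0,2.2,38.4,0,0,0,2.2,38.4,0,0,0,2.2,38.4,0,0,0,0,0,0,0,0,0,0,0,0]'

```text
clock: 12.9
position: [561.6, -14.1, 126.0]
tool_rot: [-0.397, -3.116, 0.0]
force: [0.1, -0.5, -1.6]
opening: 0.465
grasp_force: 61.0
```

Request:
carry_out --series '[0,0,0,0,0,0,0,0,0,0,0,0,0,0,0,0,0,0,0,0]'

```text
clock: 13.23
position: [561.7, -17.5, 126.3]
tool_rot: [-0.407, -3.115, 0.0]
force: [-0.4, 0.4, -2.0]
opening: 0.465
grasp_force: 61.0
```

```bash
python3 - <<'E'
from h import *
s=arm.observe();p=s["position"];print(s["clock"],p,s["joint_positions"].round(3),yaw()[0],s["opening"],s["force"])
c=arm.capture("wrist");save(c,"w8");W=fish(c);f=c["frame"].astype(int)
d=np.hypot(W[...,0]-p[0],W[...,1]-p[1]);k=(d<27)&(W[...,2]>p[2]+30)&(W[...,2]<p[2]+75)
print(np.histogram(W[k][:,2]-p[2],bins=range(30,76,3)))
k=(d<27)&(abs(W[...,2]-p[2]-57)<8)
g=W[k];print(k.sum())
T=R.from_rotvec(s["tool_rot"]).as_matrix();q=(W-p)@T
for hue,mm in (("bright",f.min(-1)>150),("grey",(f.max(-1)<120)&(f.min(-1)>60))):
    w=q[k&mm];print(hue,len(w),w.mean(0).round(2),w.min(0).round(1),w.max(0).round(1))
u,v=map(int,proj(c,p+[0,0,57]));print(u,v)
a=f[max(v-75,0):v+75,u-100:u+100].astype(np.uint8);cv2.imwrite("pics/m8.png",cv2.cvtColor(cv2.resize(a,(600,450),interpolation=2),cv2.COLOR_RGB2BGR))
E
```

```text
13.2333 [561.74253193 -17.53482409 126.33600327] [-0.132  0.137  1.453 -0.     1.552 -1.443] 75.10599327900324 0.46540195384440924 [-0.40860774  0.38580814 -1.97465268]
(array([   4,    0,    0,   20,  160,  221,  253,  384, 6017,  244,  168,
        180,  171,  212,  627]), array([30, 33, 36, 39, 42, 45, 48, 51, 54, 57, 60, 63, 66, 69, 72, 75]))
7114
bright 3755 [  4.73  -0.19 -55.34] [-19.2 -20.3 -59.1] [ 24.1  19.6 -49.8]
grey 2342 [  3.84  -0.72 -55.92] [-11.2 -23.5 -65. ] [ 24.6  24.5 -49. ]
322 275
```

View pics/m8.png

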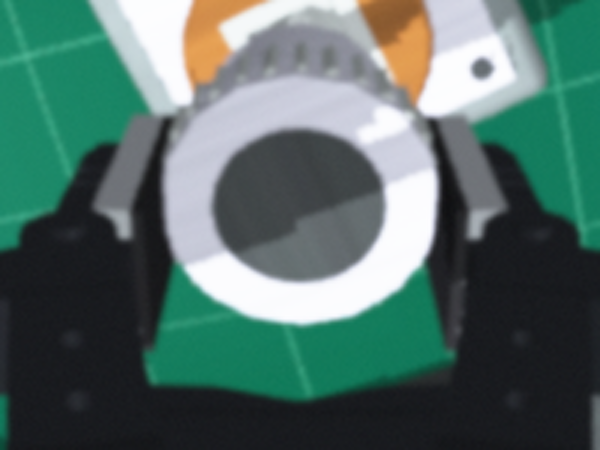

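The bare collar is held upright, its top face centred at about (300,200) in the crop and the wheel behind it. Now its exact axis.

```bash
cat >> h.py <<'E'
def collar():
    s=arm.observe();p=s["position"];c=arm.capture("wrist");W=fish(c);f=c["frame"].astype(int)
    T=R.from_rotvec(s["tool_rot"]).as_matrix();q=(W-p)@T
    k=(np.hypot(q[...,0],q[...,1])<28)&(abs(q[...,2]+55.3)<1.6)
    n,l=cv2.connectedComponents((k&(f.max(-1)>85*0)).astype(np.uint8));b=np.argmax(np.bincount(l[l>0]));w=q[l==b]
    cc=cv2.minEnclosingCircle(w[:,:2].astype(np.float32))
    y=w[abs(w[:,0]-np.median(w[:,0]))<4][:,1]; xs=w[abs(w[:,1])<4][:,0]
    m=np.array([(xs.min()+xs.max())/2,(y.min()+y.max())/2,-55.3])
    pl=np.linalg.lstsq(np.c_[w[:,:2],np.ones(len(w))],w[:,2],rcond=None)[0]
    return s,p,cc,m,np.ptp(xs),np.ptp(y),pl,T,(p+T@m)
E
python3 - <<'E'
from h import *
s,p,cc,m,a,b,pl,T,w=collar();print(p,cc,m,a,b,"tilt",pl,"world",w)
print(td(562.5-w[0],-16.35-w[1]))
E
```

```text
[561.76155922 -17.37080713 126.39795765] ((3.126389741897583, -3.235503911972046), 23.73797607421875) [  2.64524436  -0.77329465 -55.3       ] 42.318291279196515 40.33516334834118 tilt [ 9.08749966e-04 -2.99681029e-03 -5.55259547e+01] world [559.0086663  -17.43908804 181.69806814]
[-3.1   1.95  0.  ]
```

Request:
carry_out --series '[0,-3.1,1.7,0,0,0,0,0,0,0,0,0,0,0,0,0,0,0,0,0]'

```text
clock: 13.67
position: [565.4, -15.4, 126.4]
tool_rot: [-0.404, -3.115, -0.0]
force: [0.4, 0.3, 0.2]
opening: 0.467
grasp_force: 61.0
```

```bash
python3 - <<'E'
from h import *
for i in range(2):
    s,p,cc,m,a,b,pl,T,w=collar();print(p,m,a,b,"world",w,td(562.5-w[0],-16.35-w[1]),s["force"])
E
```

```text
[565.36222548 -15.3928116  126.37673834] [  2.77140691  -0.63845719 -55.3       ] 42.52969226805034 40.43032361951458 world [562.52351157 -15.30929194 181.67694676] [-0.24 -1.01 -0.  ] [0.37999357 0.28123741 0.22324173]
[565.30209056 -15.35776139 126.3617606 ] [  2.83728098  -0.57377535 -55.3       ] 42.494867934606006 40.400599318363206 world [562.41888189 -15.19527773 181.66212306] [-0.37 -1.1  -0.  ] [-0.70567927 -0.46928211 -0.83365658]
```

Request:
carry_out --series '[0,-0.2,-0.9,0,0,0,0,0,8,0,0,0,0,8,0,0,0,0,3,0,0,0,0,2,0,0,0,0,2,0,0,0,0,2,0,0,0,0,0,0]'

```text
clock: 14.43
position: [565.1, -16.3, 101.0]
tool_rot: [-0.404, -3.115, -0.0]
force: [0.4, -0.0, -2.0]
opening: 0.465
grasp_force: 61.0
```

Request:
carry_out --series '[0,0,0,3,0,0,0,0,3,0,0,0,0,2,0,0,0,0,1,0,0,0,0,0,0]'

```text
clock: 14.85
position: [565.1, -16.3, 92.0]
tool_rot: [-0.404, -3.115, 0.0]
force: [-0.2, 0.4, -1.9]
opening: 0.467
grasp_force: 61.0
```

Request:
carry_out --series '[0,0,0,1,0,0,0,0,1,0,0,0,0,0,0]'

```text
clock: 15.1
position: [565.2, -16.3, 90.3]
tool_rot: [-0.404, -3.115, -0.0]
force: [-0.1, -0.3, -1.6]
opening: 0.466
grasp_force: 61.0
```

Request:
carry_out --series '[0,0,0,1,0,0,0,0,0,0]'

```text
clock: 15.27
position: [565.3, -16.3, 89.4]
tool_rot: [0.404, 3.115, 0.0]
force: [-0.0, 0.1, -1.4]
opening: 0.464
grasp_force: 61.0
```

Request:
carry_out --series '[0,0,0,1,0,0,0,0,0,0]'

```text
clock: 15.43
position: [565.5, -16.4, 88.7]
tool_rot: [0.404, 3.115, -0.0]
force: [-0.7, -0.2, -0.2]
opening: 0.47
grasp_force: 61.0
```

Request:
carry_out --series '[0,0,0,1,0,0,0,0,0,0]'

```text
clock: 15.6
position: [565.7, -16.7, 87.9]
tool_rot: [0.404, 3.114, -0.001]
force: [1.1, -1.5, 0.9]
opening: 0.465
grasp_force: 61.1
```

Request:
carry_out --series '[0,0,0,1,0,0,0,0,0,0]'

```text
clock: 15.77
position: [565.9, -16.7, 87.2]
tool_rot: [0.404, 3.114, -0.001]
force: [0.2, -1.4, 2.9]
opening: 0.471
grasp_force: 61.3
```

```bash
cat >> h.py <<'E'
def top():
    s=arm.observe();p=s["position"];c=arm.capture("wrist");W=fish(c)
    T=R.from_rotvec(s["tool_rot"]).as_matrix();q=(W-p)@T
    k=(np.hypot(q[...,0]-2.7,q[...,1])<17);z=-q[k][:,2];zm=np.median(z[(z>48)&(z<64)])
    k=k&(abs(q[...,2]+zm)<3);w=q[k];pl=np.linalg.lstsq(np.c_[w[:,:2],np.ones(len(w))],w[:,2],rcond=None)[0]
    d=np.hypot(W[...,0]-562.5,W[...,1]+16.35);f=c["frame"].astype(int)
    wh=W[(d<29)&(d>18)&(abs(W[...,2]-98)<9)&(f[...,0]>f[...,2]+60)][:,2]
    return s["clock"],p.round(2),"head z rel",zm.round(2),"head z",(p[2]+zm).round(2),"tilt",pl[:2].round(4),"wheel top z",np.median(wh).round(2),s["force"].round(1),s["torque"].round(2),s["joint_positions"][5].round(2),s["opening"]
E
python3 -c "
from h import *
print(top())"
```

```text
(15.7667, array([565.89, -16.74,  87.2 ]), 'head z rel', np.float64(55.7), 'head z', np.float64(142.9), 'tilt', array([0.0016, 0.0007]), 'wheel top z', np.float64(98.63), array([ 0.2, -1.4,  2.9]), array([-0.31, -0.05, -0.07]), np.float64(-1.44), 0.47131782181786186)
```

Request:
carry_out --series '[0,0,-0.19,0.5,0.07,0,0,-0.19,0,0.07,0,0,-0.19,0,0.07,0,0,-0.19,0,0.07,0,0,-0.19,0,0.07]'

```text
clock: 16.23
position: [564.5, -17.3, 85.0]
tool_rot: [-0.945, -2.995, 0.001]
force: [0.3, -1.8, -0.6]
opening: 0.466
grasp_force: 61.2
```

```bash
python3 -c "
from h import *
print(top(),yaw()[0])"
```

```text
(16.2333, array([564.53, -17.29,  85.01]), 'head z rel', np.float64(55.69), 'head z', np.float64(140.7), 'tilt', array([0.0067, 0.0008]), 'wheel top z', np.float64(98.59), array([ 0.3, -1.8, -0.6]), array([-0.32, -0.12,  0.05]), np.float64(-1.09), 0.46555995668678624) 54.86073567354459
```

Request:
carry_out --series '[0,0,0,1,0,0,0,0,1,0,0,0,0,0,0]'

```text
clock: 16.53
position: [564.6, -17.3, 83.7]
tool_rot: [-0.938, -2.998, 0.001]
force: [-1.1, -1.3, -0.2]
opening: 0.466
grasp_force: 61.2
```

```bash
python3 -c "
from h import *
print(top(),yaw()[0])"
```

```text
(16.5333, array([564.61, -17.31,  83.74]), 'head z rel', np.float64(55.68), 'head z', np.float64(139.42), 'tilt', array([ 0.0024, -0.0007]), 'wheel top z', np.float64(98.62), array([-1.1, -1.3, -0.2]), array([-0.37,  0.11, -0.01]), np.float64(-1.09), 0.46570223717577774) 55.22623592568151
```

The collar has dropped over the pin (head reads about 140). Now I push it home.

Request:
carry_out --series '[0,0,0,1.5,0,0,0,0,1.5,0,0,0,0,1.5,0,0,0,0,1.5,0,0,0,0,0,0,0,0,0,0,0]'

```text
clock: 17.08
position: [565.0, -17.4, 79.4]
tool_rot: [0.939, 2.997, -0.0]
force: [-3.3, -2.1, 5.8]
opening: 0.467
grasp_force: 61.7
```

```bash
python3 -c "
from h import *
print(top(),yaw()[0])"
```

```text
(17.0833, array([565.  , -17.42,  79.37]), 'head z rel', np.float64(55.7), 'head z', np.float64(135.07), 'tilt', array([-0.0031,  0.0014]), 'wheel top z', np.float64(94.31), array([-3.3, -2.1,  5.8]), array([-0.44,  0.58,  0.07]), np.float64(-1.09), 0.4666859237464384) 55.19578229372622
```

Request:
carry_out --series '[0,0,0,1.5,0,0,0,0,1.5,0,0,0,0,0,0,0,0,0,0,0]'

```text
clock: 17.47
position: [565.3, -17.5, 78.5]
tool_rot: [0.939, 2.995, -0.0]
force: [-5.6, -1.4, 13.7]
opening: 0.465
grasp_force: 62.4
```

```bash
python3 -c "
from h import *
print(top(),yaw()[0])"
```

```text
(17.4667, array([565.28, -17.54,  78.51]), 'head z rel', np.float64(55.77), 'head z', np.float64(134.28), 'tilt', array([-0.0082,  0.0033]), 'wheel top z', np.float64(93.52), array([-5.6, -1.4, 13.7]), array([-0.37,  1.1 , -0.02]), np.float64(-1.09), 0.4652951776584768) 55.19900681542261
```

Request:
carry_out --series '[0,0,0,1,0,0,0,0,1,0,0,0,0,0,0,0,0,0,0,0,0,0,0,0,0]' --grip_force 80

```text
clock: 17.93
position: [565.5, -17.6, 78.5]
tool_rot: [0.938, 2.994, -0.0]
force: [-7.7, -1.8, 20.9]
opening: 0.462
grasp_force: 78.5
```

```bash
python3 - <<'E'
from h import *
print(top(),yaw()[0])
c=arm.capture("scene");save(c,"s9");b=c["frame"][170:290,230:400]
cv2.imwrite("pics/m9.png",cv2.cvtColor(cv2.resize(b,(680,480),interpolation=2),cv2.COLOR_RGB2BGR))
E
```

```text
(17.9333, array([565.54, -17.59,  78.47]), 'head z rel', np.float64(55.73), 'head z', np.float64(134.19), 'tilt', array([-0.0092, -0.0004]), 'wheel top z', np.float64(93.45), array([-7.7, -1.8, 20.9]), array([-0.36,  1.52,  0.03]), np.float64(-1.09), 0.46166722496591794) 55.20466261410048
```

View pics/m9.png

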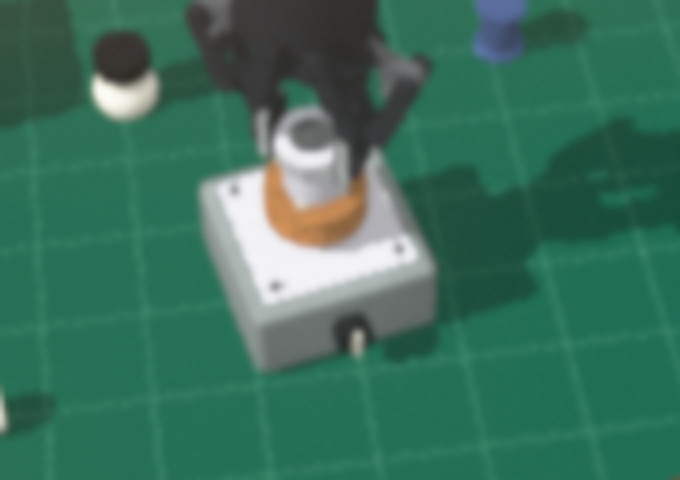

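The collar sits at (310,160) on the wheel, held. It has hit the hard stop: the height stays the same while the push rises to 21 N, and the wheel is 5.1 mm down. I'm handing the job in.

```bash
python3 -c "
from station import arm
print(arm.finish_job())"
```

```text
the job is handed in; nothing more can be done
None
```

The wheel is on the square drive, and the collar is keyed over the cross-pin and held fully home with about 21 N; I handed the job in at about 18 s of the 61 s allowed (no verdict came back).

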